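# Prove the dial brake

## Task

Prove the dial brake on the bench: swing its black-knobbed lever round to the notch marked by the yellow stud and let go, so that the ratchet alone holds it there. Then press the red release button on top and keep it down until the lever has swung all the way home, and take the hand away.

Things in the scene. Friction and masses are not known exactly. Their poses are not given: they have to be found in the camera images.
- knob_centre (a point): Centre of the grip of the brake lever's upright black knob: a round post 25 mm in diameter and 46 mm tall, its top 20 mm above this point, free all round; a steel arm (20 mm wide, top 27 mm below this point) joins it to the brake's upright axis, 105 mm away. The brake is a green round foot (300 mm across, 12 mm thick, bolted down) with a ratchet housing in its middle, a steel lever disc (108 mm across, top at 60 mm above the table) and the lever arm.
- brake_lever (a joint): Angle of the lever about the brake's upright axis, which goes through the red button: 0 is home, and it grows as the lever swings counter-clockwise seen from above, up to a stop at 1.55 rad. A spring pulls it home with 0.15 to 0.3 N m (about 2 to 3 N at the knob). The ratchet has three notches, at about 0.45, 0.85 and 1.25 rad; the lever clicks in when swung some 0.03 to 0.06 rad past a notch, rests in the notch when let go, and cannot go back until the button is pressed.
- button_top (a point): Centre of the top face of the red release button: a round cap 34 mm across, on the brake's axis, its top 87 mm above the table, 16 mm above the steel boss round it. It is pressed straight down, 9 mm at most, against a spring: about 3 N to start it and 7 N (plus a little ratchet friction) fully down.
- release_button (a joint): How far the red button is pressed down, in m: 0 up, 0.009 fully down. From 0.007 on it frees the ratchet, and the lever then takes about 1 to 2 s to swing home; let up early, it catches the lever in a lower notch. It also dips by itself when the lever clicks over a notch.
- yellow_stud_top (a point): Top of the yellow stud, 20 mm in diameter, 22 mm tall, standing on the green foot 134 mm from the brake's axis, its top 34 mm above the table. A white and a blue stud like it mark the other two notches; which notch is yellow differs. With the lever resting in the yellow notch, its arm points straight at this stud and the knob's centre is 29 mm from it in plan; the next notch lies 0.4 rad (42 mm at the knob) away.

How it is judged:
By the outcome, as a careful person would: the job done as asked, in the order asked, and still so for the second after the job is handed in, with the robot touching nothing.
It also fails if it takes over 45 s, if anything falls off the work surface, if the arm or the gripper's body presses on something with over 40 N, if the wrist force passes 120 N, or if a joint passes its speed limit or range.

## Robot

A 7-joint arm with a two-finger parallel gripper is mounted at the origin on a cart in front of the work surface, level with it; the furniture and walls round the work are solid. World frame = base frame: x ahead of the robot, y to its left, z up, the work surface at z = 0. Lengths are in m, angles in rad, forces in N, time in s.
With the tool pointing down it reaches from about 0.425 to 0.875 m from the base axis. Payload 4.7 kg.
Tool frame: the origin (TCP) lies between the finger pads; the fingertips stand manip.tcp_to_tips ahead of it and the grasp point (between the pads) is the TCP (manip.tcp_to_tips is the distance from the TCP to the fingertips, in m); z points along the fingers, y is the line along which they close (so a half turn about z gives the same grasp; the last joint's range is limited). The gripper opens to 85 mm and grips with 20 to 120 N. Pads are 22 mm wide; open, the fingers measure 114 mm over their backs; the gripper's body (76 mm by 85 mm) begins 54 mm behind the grasp point. The pads swing forward as they close: fully open they stand 13 mm farther back than shut.
Start: joints at [-1.295, 0.321, -0.07, 1.45, 0.023, 1.371, -0.057], TCP at [0.168, 0.628, 0.25] pointing down, gripper open.
Joint ranges: [-2.86, 2.86], [-0.3, 2.09], [-1.38, 1.24], [0.06, 2.45], [-1.56, 4.7], [0.09, 2.05], [-2.69, 2.69]. Speed limits (rad/s): [2.57, 2.57, 3.14, 3.14, 3.14, 3.14, 3.14].

## Interface

Orientations are given as a 3x3 rotation matrix whose columns are the frame's x, y, z axes.
In Python, from station import manip gives the robot as it stands.
- The arm moves only by the tool carry_out, never from a script. Its argument "plan" is text: rows parted by semicolons, each of 7 numbers parted by spaces: the shift along the tool's x, y, z in mm, then the turn, a rotation vector about the tool's x, y, z in degrees, then the gripper command: -1 is fully open, 1 is shut, values between are in proportion. In form: dx dy dz rx ry rz gripper; .... A call has 1 to 12 rows; each row is the pose to reach, as a shift and turn from the pose commanded when the call began, along the tool's axes at that moment; what a row does not reach only later rows make up. A row lasts 1/12 s, in which the tool goes at most 41.7 mm and 7.16 degrees, less where a joint would pass 70% of its speed; a pose out of reach is approached as far as the arm can. A call with a gripper value outside its range is refused whole. The fingers move at their own pace and stop on an object; the grip force is fixed at half the most. Time passes only in rows, so rows that repeat a pose let the fingers close. It gives the time, the measured TCP pose, the force, the opening and the grip force at its end, in the units of the state.
- manip.get_state(): the state, without advancing time (a new reading comes with each control period).
- manip.read_camera(name): name is "scene" or "top" or "wrist"; returns a dict with "img" (480x640x3 uint8, red, green, blue), "fx", "fy", "cx", "cy" (pixels), "R" (3x3) and "t" (3): a world point X has camera coordinates R X + t. Camera axes: x right, y down, z forward; pixel columns grow to the right and rows downward; lengths in m; the calibration is good to about 2 mm. A picture is of the moment at which its call begins. There is no depth.
- manip.finish_job(): hands the job in; it is judged then, once.
The state is a dict: "time_s": time; "q": joint angles; "qvel": joint speeds; "joint_torque": joint torques, N m; "tool_pos": TCP position; "tcp_rot": TCP orientation; "wrist_force": force on the tool from outside, world axes, zero at the start; "torque": the same for the moment, N m; "width": opening from 0.0 (shut) to 1.0 (fully open); "grasp_force": force on a finger pad.
Only numpy, scipy, OpenCV 4.12 (cv2) and the standard library are available. Lean on these libraries where they do the work, as an engineer would, in place of code of your own. Each camera call takes 0.05 s, during which the arm holds its last target. There are 200 camera calls.

## Working session

There is one attempt and no reset: what is moved stays moved. The work goes in short steps, Python scripts to look and compute and a tool call to move; the robot and the scene stay as the last step left them, time stands still between calls to the robot, and variables do not carry over. Pictures are saved under pics/ and viewed, at most 10 in all, crops included, and the job is handed in when it is done.

Besides the shell and the picture viewer there is one more tool, called as name(argument=value, ...), one argument or row to a line, values as JSON. carry_out: Moves the arm, as the interface text tells. Its arguments: {"type":"object","properties":{"plan":{"type":"string"}},"required":["plan"]}

```bash
mkdir -p pics; python3 - <<'E'
from station import manip
import cv2,numpy as np
np.set_printoptions(precision=4,suppress=True)
for n in ("top","scene"):
    c=manip.read_camera(n); cv2.imwrite(f"pics/{n}0.png",c["img"][:,:,::-1])
    print(n,c["fx"],c["fy"],c["cx"],c["cy"],c["R"].tolist(),c["t"])
s=manip.get_state(); print(s["tool_pos"],s["tcp_rot"],s["time_s"],manip.tcp_to_tips)
E
```

```text
top 591.5229568988175 591.5229568988175 322.107919921132 238.4961635205382 [[-0.028173367032097368, -0.9995184514246437, -0.01300487030913312], [-0.997484373798396, 0.028957880761506134, -0.06470212647065592], [0.06504756273756215, 0.01114927815982001, -0.9978198776224185]] [0.1531 0.5129 0.889 ]
scene 603.799134975576 603.799134975576 319.84038696027176 232.89115574965592 [[-0.39732087050439396, -0.9175028783323853, -0.018016495592068717], [-0.6266093373619264, 0.28558939713267373, -0.725120289728707], [0.670445273077884, -0.27681612037087794, -0.6883864984950948]] [0.3482 0.3332 0.5848]
[0.1682 0.6274 0.2493] [[-0.9659  0.2589 -0.0004]
 [ 0.2589  0.9659 -0.0017]
 [-0.0001 -0.0017 -1.    ]] 0.1 0.019
```

View pics/top0.png

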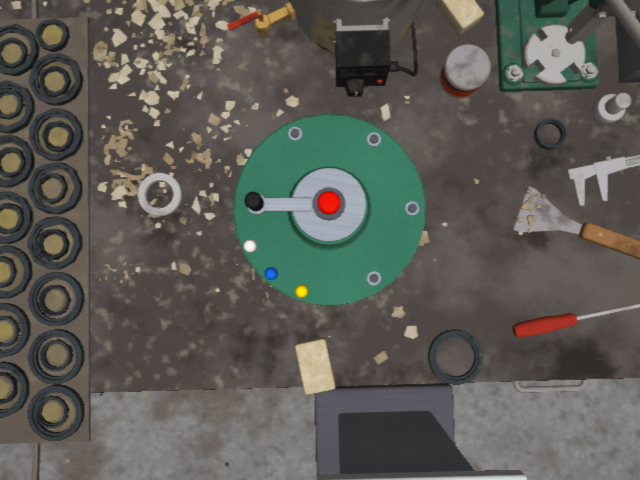

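View pics/scene0.png

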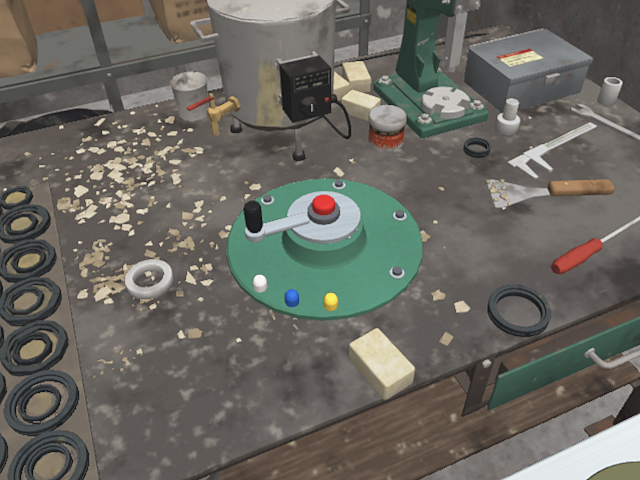

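The top view shows the knob at (255,201), the button at (329,203), and the studs: yellow (302,292), blue (271,274), white (250,246). Yellow is therefore the third notch. The scene view shows the knob at (253,216), the button at (323,204), and yellow at (331,299).

```bash
cat > h.py <<'E'
from station import manip
import cv2,numpy as np
np.set_printoptions(precision=4,suppress=True)
def centre(c,lo,hi,box=None):
    h=cv2.cvtColor(c["img"],cv2.COLOR_RGB2HSV); m=cv2.inRange(h,lo,hi)
    if box: k=np.zeros_like(m); k[box[1]:box[3],box[0]:box[2]]=1; m=m*k
    n,_,st,ce=cv2.connectedComponentsWithStats(m); i=1+np.argmax(st[1:,4]); return ce[i],st[i]
def plane(c,uv,z):
    d=c["R"].T@[(uv[0]-c["cx"])/c["fx"],(uv[1]-c["cy"])/c["fy"],1]; o=-c["R"].T@c["t"]
    return o+d*(z-o[2])/d[2]
E
python3 - <<'E'
from h import *
c=manip.read_camera("top"); s=manip.read_camera("scene")
kb=centre(c,(0,0,0),(180,255,45),(238,185,272,215)); bu=centre(c,(0,200,120),(5,255,255),(310,185,350,222)); ye=centre(c,(22,180,150),(35,255,255),(290,280,315,305))
print(kb,bu,ye)
B=plane(c,bu[0],.087);Y=plane(c,ye[0],.034)
print("button",B,"yellow",Y,np.linalg.norm((Y-B)[:2]),np.degrees(np.arctan2(*(Y-B)[1::-1])))
for z in (.09,.1,.107,.115):
    K=plane(c,kb[0],z); d=(K-B)[:2]; print(z,K,np.linalg.norm(d),np.degrees(np.arctan2(d[1],d[0])))
    p=s["R"]@K+s["t"]; print(p[:2]/p[2]*s["fx"]+[s["cx"],s["cy"]])
E
```

```text
(array([253.4444, 200.7454]), array([245, 192,  18,  19, 216], dtype=int32)) (array([328.4781, 202.4242]), array([318, 192,  22,  22, 389], dtype=int32)) (array([301.1538, 290.8205]), array([295, 285,  13,  12, 117], dtype=int32))
button [0.5636 0.1271 0.087 ] yellow [0.4384 0.1718 0.034 ] 0.13289104253853842 160.36517804996495
0.09 [0.5688 0.2334 0.09  ] 0.10640924665089074 87.2056653364275
[252.5797 217.1976]
0.1 [0.5674 0.2321 0.1   ] 0.10509041875304416 87.89646213404154
[253.0731 212.1393]
0.107 [0.5665 0.2313 0.107 ] 0.10417652373595906 88.39037770739493
[253.4238 208.5445]
0.115 [0.5654 0.2302 0.115 ] 0.10314173127435176 88.96551997731508
[253.83   204.3805]
```

```bash
cat >> h.py <<'E'
def shift(*targets):
    s=manip.get_state(); print(s["time_s"],s["tool_pos"],s["wrist_force"],"y-ang",np.degrees(np.arctan2(s["tcp_rot"][1,1],s["tcp_rot"][0,1])),"w",s["width"])
    for t in targets: print(t,(1000*s["tcp_rot"].T@(np.array(t)-s["tool_pos"])).round(1))
E
python3 -c "
from h import *
shift((.566,.232,.25),(.566,.232,.18))"
```

```text
0.2 [0.1682 0.6276 0.2497] [ 0.1237 -0.2171 -0.9448] y-ang 75.00036503366132 w 0.9989593924773535
(0.566, 0.232, 0.25) [-486.6 -279.1    0. ]
(0.566, 0.232, 0.18) [-486.6 -279.1   70. ]
```

carry_out(
  plan="-40 -23 0 0 0 7 0;-80 -46 0 0 0 14 0;-120 -69 0 0 0 20 0;-160 -92 0 0 0 27 0;-195 -112 0 0 0 34 0;-230 -132 0 0 0 40 0;-265 -152 0 0 0 40 0;-300 -172 0 0 0 40 0;-335 -192 0 0 0 40 0;-370 -212 0 0 0 40 0;-405 -232 0 0 0 40 0;-440 -252 10 0 0 40 0",
)

```text
time_s: 1.2
tool_pos: [0.5244, 0.2748, 0.2437]
tcp_rot: [[-0.574, 0.819, 0.003], [0.819, 0.574, 0.002], [0.0, 0.004, -1.0]]
wrist_force: [1.1, 0.6, 0.2]
width: 0.496
grasp_force: 0.0
```

```bash
python3 -c "
from h import *
shift((.566,.232,.18))"
```

```text
1.2 [0.5244 0.2748 0.2437] [1.1283 0.5995 0.1847] y-ang 34.99506522824331 w 0.4955380829472183
(0.566, 0.232, 0.18) [-58.9   9.3  63.7]
```

carry_out(
  plan="-25 5 30 0 0 0 0;-53 9 60 0 0 0 0;-53 9 60 0 0 0 0;-53 9 60 0 0 0 0;-53 9 60 0 0 0 0",
)

```text
time_s: 1.62
tool_pos: [0.5599, 0.2387, 0.1821]
tcp_rot: [[-0.574, 0.819, -0.0], [0.819, 0.574, 0.001], [0.001, 0.0, -1.0]]
wrist_force: [-0.2, 0.8, 0.6]
width: 0.5
grasp_force: 0.0
```

```bash
python3 - <<'E'
from h import *
shift((.566,.232,.093))
c=manip.read_camera("wrist"); im=c["img"].copy()
for P,col in (((.566,.232,.107),(255,0,255)),((.5636,.1271,.087),(0,255,255)),((.566,.232,.06),(255,255,0))):
    p=c["R"]@P+c["t"]; uv=p[:2]/p[2]*c["fx"]+[c["cx"],c["cy"]]; print(uv); cv2.circle(im,tuple(int(v) for v in uv),4,col,-1)
cv2.imwrite("pics/w1.png",im[:,:,::-1])
E
```

```text
1.6167 [0.5599 0.2387 0.1821] [-0.1833  0.8309  0.6035] y-ang 35.02596306676481 w 0.4998330019826107
(0.566, 0.232, 0.093) [-9.1  1.1 89.1]
[316.4541 272.709 ]
[233.95   366.5977]
[316.2204 249.4396]
```

View pics/w1.png

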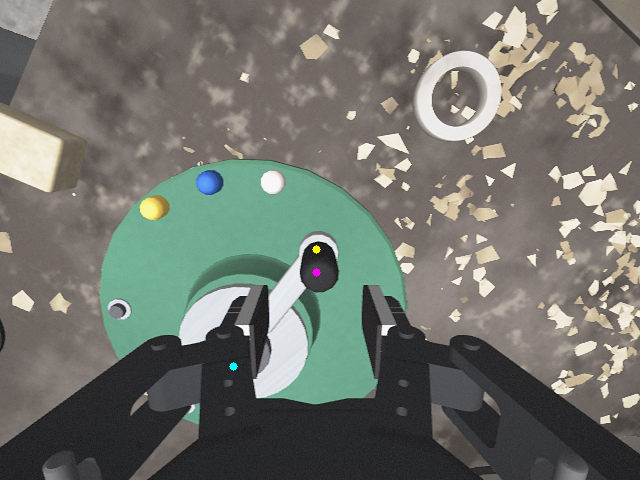

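The wrist view has the knob top at (320,275), against a prediction of (316,273), so the estimate is good to about 2 mm. I'm descending around the knob.

carry_out(
  plan="-8 2 0 0 0 0 0;-8 2 20 0 0 0 0;-8 2 40 0 0 0 0;-8 2 60 0 0 0 0;-8 2 75 0 0 0 0;-8 2 88 0 0 0 0;-8 2 88 0 0 0 0.2;-8 2 88 0 0 0 0.2;-8 2 88 0 0 0 0.2",
)

```text
time_s: 2.42
tool_pos: [0.5673, 0.2331, 0.0954]
tcp_rot: [[-0.574, 0.819, 0.002], [0.819, 0.574, 0.001], [-0.0, 0.002, -1.0]]
wrist_force: [0.9, -0.5, 0.5]
width: 0.399
grasp_force: 0.0
```

```bash
python3 - <<'E'
from h import *
a=[88.7+x for x in range(6,85,6)]
shift(*[(.5636+.105*np.cos(np.radians(t)),.1271+.105*np.sin(np.radians(t)),.093) for t in a])
E
```

```text
2.4167 [0.5673 0.2331 0.0954] [ 0.8861 -0.4792  0.4976] y-ang 35.032225844619596 w 0.39948780304577886
(np.float64(0.5549964565938457), np.float64(0.23174692561589383), 0.093) [  6.  -10.9   2.4]
(np.float64(0.5441050053845143), np.float64(0.2302743436370796), 0.093) [ 11.  -20.6   2.3]
(np.float64(0.5334271454157802), np.float64(0.22767136195875803), 0.093) [ 15.  -30.9   2.3]
(np.float64(0.5230798655559465), np.float64(0.22396649939290586), 0.093) [ 17.9 -41.5   2.3]
(np.float64(0.5131765327684652), np.float64(0.21920034718908682), 0.093) [ 19.7 -52.3   2.3]
(np.float64(0.5038256500397613), np.float64(0.2134251243082274), 0.093) [ 20.3 -63.3   2.2]
(np.float64(0.49512966759780885), np.float64(0.2067041053007535), 0.093) [ 19.8 -74.3   2.2]
(np.float64(0.48718386044599293), np.float64(0.1991109270573745), 0.093) [ 18.2 -85.1   2.2]
(np.float64(0.48007528451023596), np.float64(0.1907287820278997), 0.093) [ 15.4 -95.8   2.2]
(np.float64(0.47388182283605523), np.float64(0.1816495067473485), 0.093) [  11.5 -106.     2.1]
(np.float64(0.4686713322856183), np.float64(0.1719725756556552), 0.093) [   6.6 -115.9    2.1]
(np.float64(0.4645009000837609), np.float64(0.1618040112348884), 0.093) [   0.6 -125.1    2.1]
(np.float64(0.46141621835840574), np.float64(0.15125522240475098), 0.093) [  -6.2 -133.7    2.1]
(np.float64(0.45945108352804687), np.float64(0.1404417839031418), 0.093) [ -13.9 -141.5    2.1]
```

carry_out(
  plan="6 -11 1 0 0 0 0.2;11 -21 1 0 0 0 0.2;15 -31 1 0 0 0 0.2;18 -41 1 0 0 0 0.2;20 -52 1 0 0 0 0.2;20 -63 1 0 0 0 0.2;20 -74 1 0 0 0 0.2;18 -85 1 0 0 0 0.2;15 -96 1 0 0 0 0.2;11 -106 1 0 0 0 0.2;7 -116 1 0 0 0 0.2;7 -116 1 0 0 0 0.2",
)

```text
time_s: 3.42
tool_pos: [0.4688, 0.1727, 0.0952]
tcp_rot: [[-0.573, 0.819, 0.005], [0.819, 0.573, 0.004], [0.001, 0.007, -1.0]]
wrist_force: [1.7, 3.8, 0.9]
width: 0.396
grasp_force: 2.0
```

```bash
cat >> h.py <<'E'
def arc(*degs):
    shift(*[(.5636+.105*np.cos(np.radians(t+88.7)),.1271+.105*np.sin(np.radians(t+88.7)),.093) for t in degs])
E
python3 - <<'E'
from h import *
arc(66,70,73,76,80)
c=manip.read_camera("scene"); cv2.imwrite("pics/s2.png",cv2.resize(c["img"][150:350,200:440,::-1],None,fx=3,fy=3))
E
```

```text
3.4167 [0.4688 0.1727 0.0952] [1.7477 3.7851 0.9331] y-ang 34.9799606092529 w 0.3961507640915622
(np.float64(0.4686713322856183), np.float64(0.1719725756556552), 0.093) [-0.5 -0.5  2.2]
(np.float64(0.46577242110351735), np.float64(0.16524137919966272), 0.093) [-4.4 -6.7  2.2]
(np.float64(0.4639103248476001), np.float64(0.16006920787657752), 0.093) [ -7.5 -11.2   2.1]
(np.float64(0.4623214710619312), np.float64(0.1548066702463642), 0.093) [-10.9 -15.5   2.1]
(np.float64(0.46063546085260565), np.float64(0.14767434514546438), 0.093) [-15.8 -21.    2.1]
```

View pics/s2.png

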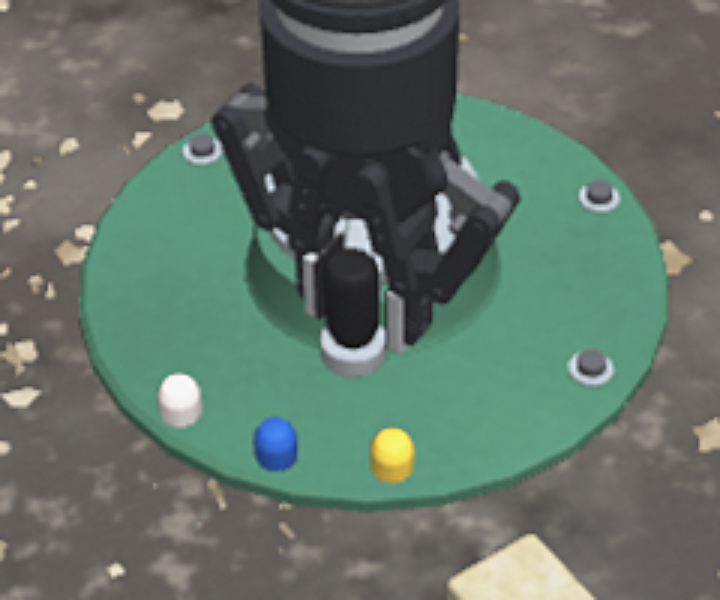

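The knob sits inside the fingers, a little short of yellow. I'll push past the notch, then back off to the centre.

carry_out(
  plan="-4 -7 1 0 0 0 0.2;-8 -11 1 0 0 0 0.2;-11 -15 1 0 0 0 0.2;-13 -18 1 0 0 0 0.2;-15 -20 1 0 0 0 0.2;-16 -21 1 0 0 0 0.2;-16 -21 1 0 0 0 0.2;-16 -21 1 0 0 0 0.2",
)

```text
time_s: 4.13
tool_pos: [0.4597, 0.1464, 0.092]
tcp_rot: [[-0.573, 0.819, 0.0], [0.819, 0.573, -0.0], [-0.0, 0.0, -1.0]]
wrist_force: [2.0, 2.6, 1.9]
width: 0.399
grasp_force: 1.6
```

```bash
python3 - <<'E'
from h import *
arc(70,72,80,82)
c=manip.read_camera("wrist"); im=c["img"]; cv2.imwrite("pics/w3.png",im[:,:,::-1])
E
```

```text
4.1333 [0.4597 0.1464 0.092 ] [1.9817 2.6066 1.8949] y-ang 34.98600173389917 w 0.3986578820265496
(np.float64(0.46577242110351735), np.float64(0.16524137919966272), 0.093) [11.9 15.8 -1. ]
(np.float64(0.4645009000837609), np.float64(0.1618040112348884), 0.093) [ 9.8 12.8 -1. ]
(np.float64(0.46063546085260565), np.float64(0.14767434514546438), 0.093) [ 0.5  1.5 -1. ]
(np.float64(0.45998014977728524), np.float64(0.14406840121585293), 0.093) [-2.1 -1.1 -1. ]
```

View pics/w3.png

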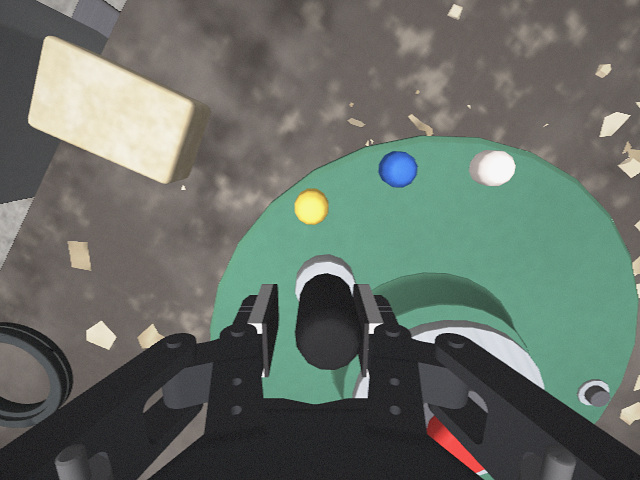

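The knob touches the right pad, with its base ring at about (325,280) and the yellow stud at (311,207). I'll compute the lever angle.

```bash
python3 - <<'E'
from h import *
c=manip.read_camera("wrist")
for uv,z in (((329,343),.107),((325,285),.058),((311,207),.030)):
    P=plane(c,uv,z); d=P[:2]-[.5636,.1271]; print(P,np.hypot(*d),np.degrees(np.arctan2(d[1],d[0])))
E
```

```text
[0.4642 0.1495 0.107 ] 0.10190700591293236 167.31097437506733
[0.4635 0.1503 0.058 ] 0.10277795637467224 166.93315073698344
[0.4377 0.1744 0.03  ] 0.13444636691230494 159.41596717334164
```

The lever is about 7° past the notch, so it has clicked in. I'm easing it back now.

carry_out(
  plan="2 3 0 0 0 0 0.2;4 6 0 0 0 0 0.2;7 9 0 0 0 0 0.2;9 12 0 0 0 0 0.2;10 13 0 0 0 0 0.1;10 13 0 0 0 0 0;10 13 0 0 0 0 0;10 13 0 0 0 0 0",
)

```text
time_s: 4.9
tool_pos: [0.4636, 0.1618, 0.0915]
tcp_rot: [[-0.573, 0.819, -0.001], [0.819, 0.573, -0.001], [0.0, -0.002, -1.0]]
wrist_force: [1.2, -0.1, 0.1]
width: 0.497
grasp_force: 0.0
```

```bash
python3 - <<'E'
from h import *
arc(72)
print(manip.get_state()["grasp_force"])
c=manip.read_camera("wrist"); im=c["img"]; cv2.imwrite("pics/w4.png",im[:,:,::-1])
E
```

```text
4.9 [0.4636 0.1618 0.0915] [ 1.1831 -0.1021  0.1241] y-ang 34.994476139554905 w 0.4966338428686342
(np.float64(0.4645009000837609), np.float64(0.1618040112348884), 0.093) [-0.5  0.7 -1.5]
0.0
```

View pics/w4.png

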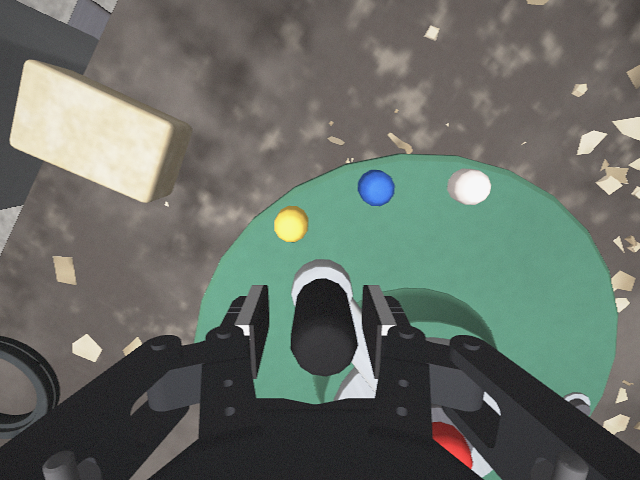

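The knob stands free between the pads with no pad force and points at the yellow stud, so the ratchet is holding it. I'll lift straight up, shut the gripper and move above the button.

carry_out(
  plan="0 0 -20 0 0 0 0;0 0 -45 0 0 0 0;0 0 -70 0 0 0 0;0 0 -85 0 0 0 1;-25 18 -85 0 0 0 1;-50 36 -85 0 0 0 1;-70 50 -85 0 0 0 1;-86 62 -85 0 0 0 1;-86 62 -85 0 0 0 1;-86 62 -85 0 0 0 1;-86 62 -85 0 0 0 1;-86 62 -85 0 0 0 1",
)

```text
time_s: 5.95
tool_pos: [0.5634, 0.128, 0.1768]
tcp_rot: [[-0.574, 0.819, -0.001], [0.819, 0.574, 0.001], [0.001, -0.001, -1.0]]
wrist_force: [0.1, -0.4, -0.7]
width: 0.001
grasp_force: 0.0
```

```bash
python3 - <<'E'
from h import *
shift((.5636,.1271,.112),(.5636,.1271,.096))
c=manip.read_camera("wrist"); im=c["img"]; cv2.imwrite("pics/w5.png",im[:,:,::-1])
t=manip.read_camera("top"); cv2.imwrite("pics/t5.png",cv2.resize(t["img"][100:310,200:440,::-1],None,fx=2.5,fy=2.5))
print(centre(c,(0,200,80),(6,255,255)))
for z in (.087,.106):
  p=c["R"]@[.5636,.1271,z]+c["t"];print(p[:2]/p[2]*c["fx"]+[c["cx"],c["cy"]])
E
```

```text
5.95 [0.5634 0.128  0.1768] [ 0.0507 -0.4281 -0.6898] y-ang 35.06412416966305 w 0.0014229986853100559
(0.5636, 0.1271, 0.112) [-0.9 -0.3 64.8]
(0.5636, 0.1271, 0.096) [-0.9 -0.3 80.8]Traceback (most recent call last):
  File "<stdin>", line 5, in <module>
  File "h.py", line 7, in centre
    n,_,st,ce=cv2.connectedComponentsWithStats(m); i=1+np.argmax(st[1:,4]); return ce[i],st[i]
                                                       ~~~~~~~~~^^^^^^^^^^
    return _wrapfunc(a, 'argmax', axis=axis, out=out, **kwds)
    return bound(*args, **kwds)
ValueError: attempt to get argmax of an empty sequence
```

View pics/w5.png

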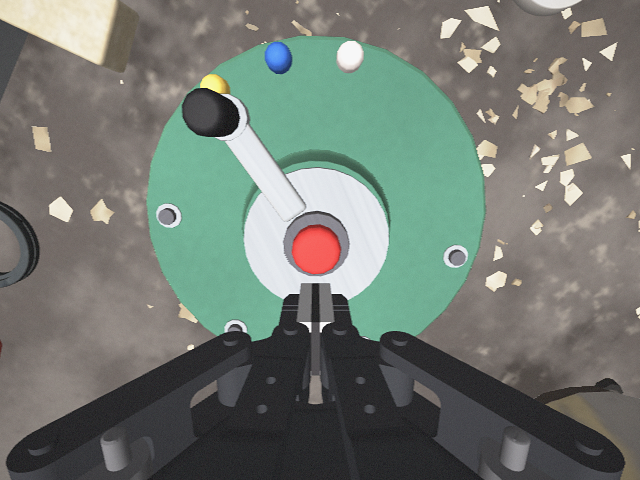

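The lever holds at yellow with the hand clear. The button, at (316,249), is in line with the shut fingertips, so I'm pressing.

carry_out(
  plan="-1 0 25 0 0 0 1;-1 0 50 0 0 0 1;-1 0 64 0 0 0 1;-1 0 70 0 0 0 1;-1 0 74 0 0 0 1;-1 0 78 0 0 0 1;-1 0 80 0 0 0 1;-1 0 80 0 0 0 1;-1 0 80 0 0 0 1;-1 0 80 0 0 0 1;-1 0 80 0 0 0 1;-1 0 80 0 0 0 1",
)

```text
time_s: 7.05
tool_pos: [0.5649, 0.1269, 0.0982]
tcp_rot: [[-0.574, 0.819, -0.0], [0.819, 0.574, 0.001], [0.001, 0.001, -1.0]]
wrist_force: [-4.8, -0.2, 5.8]
width: 0.001
grasp_force: 2.8
```

carry_out(
  plan="0 0 1 0 0 0 1;0 0 2 0 0 0 1;0 0 2 0 0 0 1;0 0 2 0 0 0 1;0 0 2 0 0 0 1;0 0 2 0 0 0 1;0 0 2 0 0 0 1;0 0 2 0 0 0 1;0 0 2 0 0 0 1;0 0 2 0 0 0 1;0 0 2 0 0 0 1;0 0 2 0 0 0 1",
)

```text
time_s: 8.05
tool_pos: [0.565, 0.1269, 0.0971]
tcp_rot: [[-0.574, 0.819, 0.0], [0.819, 0.574, 0.001], [0.001, 0.001, -1.0]]
wrist_force: [-6.3, -1.3, 11.0]
width: -0.003
grasp_force: 5.2
```

carry_out(
  plan="0 0 0 0 0 0 1;0 0 0 0 0 0 1;0 0 0 0 0 0 1;0 0 0 0 0 0 1;0 0 0 0 0 0 1;0 0 0 0 0 0 1;0 0 0 0 0 0 1;0 0 0 0 0 0 1;0 0 0 0 0 0 1;0 0 0 0 0 0 1;0 0 0 0 0 0 1;0 0 0 0 0 0 1",
)

```text
time_s: 9.05
tool_pos: [0.565, 0.1269, 0.0971]
tcp_rot: [[-0.574, 0.819, 0.0], [0.819, 0.574, 0.001], [0.001, 0.001, -1.0]]
wrist_force: [-5.7, -1.1, 10.1]
width: -0.006
grasp_force: 5.2
```

```bash
python3 - <<'E'
from h import *
a=manip.read_camera("top")["img"][100:310,200:440,::-1]; b=manip.read_camera("scene")["img"][150:350,200:440,::-1]
cv2.imwrite("pics/ts6.png",cv2.resize(np.vstack([a,b]),None,fx=1.46,fy=1.46))
E
```

```text
(no output)
```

View pics/ts6.png

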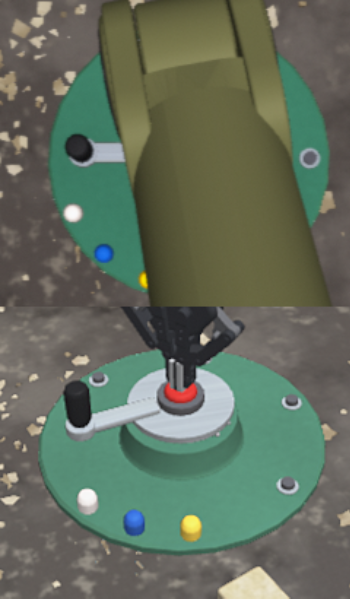

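The lever is home: the top crop has the knob at (78,148), the same as at the start. I'm lifting off.

carry_out(
  plan="0 0 -4 0 0 0 1;0 0 -10 0 0 0 1;0 0 -30 0 0 0 1;0 0 -60 0 0 0 1;0 0 -90 0 0 0 1;0 0 -110 0 0 0 1;0 0 -110 0 0 0 1;0 0 -110 0 0 0 1;0 0 -110 0 0 0 1",
)

```text
time_s: 9.9
tool_pos: [0.565, 0.1264, 0.2046]
tcp_rot: [[-0.574, 0.819, 0.0], [0.819, 0.574, 0.0], [-0.0, 0.0, -1.0]]
wrist_force: [0.0, 0.4, -0.3]
width: -0.002
grasp_force: 0.0
```

```bash
python3 - <<'E'
from h import *
c=manip.read_camera("top"); print(centre(c,(0,0,0),(180,255,45),(238,185,272,215))[0]); shift()
print(manip.finish_job())
E
```

```text
[253.3944 200.7653]
9.95 [0.5645 0.1264 0.2039] [ 0.2195  0.4638 -0.04  ] y-ang 35.003750360134546 w -0.004493684271756916
the job is handed in; nothing more can be done
None
```

The lever was swung to the yellow notch, where the ratchet alone held it; the release button then let it swing fully home, and the job was handed in at about 10 s with the hand clear.

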